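# Step the filter turret to the three-dot place and light the lamp

### The job

Bring the three-dot filter into use on the macro-imaging stand: with a fingertip, push the tabs on the rim of the filter turret until the three-dot label stands right opposite the pointer. Only then press the round lamp button on the control box fully down and let it come up again. Pick nothing up, and leave the other things on the table and stand where they are.

Things in the scene. Friction and masses are not known exactly. Their poses are not given: they have to be found in the camera images.
- stand: Macro-imaging stand, fixed; origin on the turret's axis at table height, y axis from pointer side to lens side. Base top 45 mm up, x -140 to 140, y -135 to 225 mm. Above the disc: lens tube 52 mm thick, axis at y +42 mm, from 134 mm up, 62 mm wide above 275 mm; carrier plate 50 mm wide, 128-134 mm up, from hub to carriage and columns at y 140 to 210 mm (185 mm wide, 482 mm tall).
- turret_axis (a point): Centre of the filter turret, on its vertical axis, at mid-height of its disc, 111 mm above the table; axes as the stand's. The turret is a level black disc, 170 mm across, 10 mm thick, turning endlessly both ways. Six aluminium tabs stick out level from its rim, 60 degrees apart, one outward of each label: 12 mm wide, 105 to 117 mm above the table, from 85 to 108 mm from the axis.
- three_dots (a point): Centre of the three-dot label on the disc's upper face, 116 mm above the table, 68.5 mm from the turret's axis; a tab lies straight outward of it. The six labels are 1 to 6 white dots of 7 mm, 60 degrees apart, the number growing anticlockwise seen from above; the three dots stand in a row square to the radius.
- pointer (a point): The place on the ring of labels straight out from the tip of the fixed pointer: 68.5 mm from the turret's axis on the side away from the lens, 116 mm above the table. The pointer is the tapered free end of the aluminium carrier plate that crosses the hub; its tip is 56 mm from the axis, its top 134 mm above the table (hub 143 mm).
- turret (a joint): Angle of the turret, rad, growing anticlockwise seen from above; 0, or any whole number of turns, = three-dot label right opposite the pointer. A friction washer in the hub brakes it: it turns smoothly, needs about 1 N at a tab, and stays where it is left. There are no click stops.
- lamp_button_top (a point): Centre of the top of the round white lamp button, 32 mm across, 66 mm above the table when up, in a dark collar 48 mm across and 57 mm high. It is on the lamp control box (100 x 140 mm, 45 mm high), 35 mm from the box's middle; a fixed black knob, 32 mm across, 68 mm above the table, stands on the same box 70 mm from the button.
- lamp_button (a joint): Travel of the lamp button, m: 0 up, 0.005 fully down. Sprung: fully down takes 4 N, and it comes up when let go.
- dish: Bystander: shallow glass dish, 80 mm across, 14 mm high, on the stand's base under the lens. Origin: middle of its underside.
- lens_cap: Bystander: black lens cap, 48 mm across, 13 mm high, on a corner of the stand's base. Origin: middle of its underside.
- dropper: Bystander: amber dropper bottle, 32 mm across, 75 mm high, on the table. Origin: middle of its underside.
- blower: Bystander: rubber dust blower, 62 mm across, 115 mm high, upright on the table. Origin: middle of its underside.
- screwdriver: Bystander: screwdriver, 160 mm long, lying on the table.
- mug: Bystander: white mug, 80 mm across, 95 mm high, on the table. Origin: middle of its underside.
- sample_box: Bystander: flat plastic box, 85 x 65 x 28 mm, on the table. Origin: middle of its underside.

How it is judged:
By the outcome, as a careful person would: the job done as asked, in the order asked, and still so for the second after the job is handed in, with the robot touching nothing.
It also fails if it takes over 72 s, if anything falls off the work surface, if the arm or the gripper's body presses on something with over 40 N, if the wrist force passes 120 N, or if a joint passes its speed limit or range.

### The arm

A 7-joint arm with a two-finger parallel gripper is mounted at the origin on the work surface. World frame = base frame: x ahead of the robot, y to its left, z up, the work surface at z = 0. Lengths are in mm, angles in rad, forces in N, time in s.
With the tool pointing down it reaches from about 425 to 875 mm from the base axis. Payload 8.4 kg.
Tool frame: the origin (TCP) lies on the centre line of the jaws, within the pads' length; the fingertips stand 14 mm ahead of it and the grasp point (between the pads) lies 5 mm behind it; z points along the fingers, y is the direction in which the jaws open and shut (so a half turn about z gives the same grasp; the last joint's range is limited). The gripper opens to 85 mm and grips with 20 to 120 N. Pads are 22 mm wide; open, the fingers measure 114 mm over their backs; the gripper's body (76 mm by 85 mm) begins 54 mm behind the grasp point. The pads swing forward as they close: fully open they stand 13 mm farther back than shut.
Start: joints at [-1.431, 0.333, 0.04, 1.465, -0.013, 1.343, -0.059], TCP at [153.752, 631.525, 212.708] pointing down, gripper open.
Joint ranges: [-2.58, 2.58], [-0.38, 2.09], [-1.3, 1.39], [0.25, 2.4], [-1.5, 4.64], [0.08, 2.09], [-2.65, 2.65]. Speed limits (rad/s): [2.22, 2.22, 2.79, 2.79, 3.14, 3.14, 3.14].

### API

Orientations are given as [roll, pitch, yaw] about the fixed x, y, z axes, in that order (R = Rz(yaw) Ry(pitch) Rx(roll)).
In Python, from workcell import env gives the robot as it stands.
- The arm moves only by the tool servo_tool, never from a script. Its argument "motion" is a list of rows, each a list of 5 numbers: the opening, from -1 (shut) to 1 (fully open), then the shift along the tool's x, y, z in m, then the turn about the tool's z in rad. In form: [[fingers, x, y, z, roll], ...]. A call has exactly 5 rows; each row is the pose to reach, as a shift and turn from the pose commanded when the call began, along the tool's axes at that moment; what a row does not reach only later rows make up. A row lasts 1/8 s, in which the tool goes at most 62.5 mm and 10.7 degrees, less where a joint would pass 70% of its speed; a pose out of reach is approached as far as the arm can. A call with a gripper value outside its range is refused whole. The fingers move at their own pace and stop on an object; "force" is the grip in N (left out, the last holds). Time passes only in rows, so rows that repeat a pose let the fingers close, or fill a call up. It gives the time, the measured TCP pose, the force and the opening at its end, in the units of the state.
- env.observe(): the state, without advancing time (a new reading comes with each control period).
- env.grab_frame(name): name is "scene" or "side" or "wrist"; returns (picture, depth): 480x640x3 uint8, red, green, blue; 480x640 float32, mm along the optical axis (not along the pixel's ray), 0 where there is no reading.
- env.calibration(name): a dict with "fx", "fy", "cx", "cy" (pixels), "rvec" (rotation vector, rad) and "tvec" (3), from world to camera coordinates, as OpenCV has them. Camera axes: x right, y down, z forward; pixel columns grow to the right and rows downward; lengths in mm; the calibration is good to about 2 mm. A picture is of the moment at which its call begins: read the wrist's pose just before it. calibration takes no time and is no camera call; for the wrist camera it gives the pose at the moment of the call.
- env.sign_off(): hands the job in, once; it reports no verdict.
The state is a dict: "time": time; "q": joint angles; "dq": joint speeds; "effort": joint torques, N m; "ee_pos": TCP position; "orientation": TCP orientation; "ft_force": force on the tool from outside, world axes, zero at the start; "wrist_torque": the same for the moment, N m; "width": opening from 0.0 (shut) to 1.0 (fully open).
Only numpy, scipy, OpenCV 4.12 (cv2) and the standard library are available. Lean on these libraries where they do the work, as an engineer would, in place of code of your own. Each camera call takes 0.05 s, during which the arm holds its last target.

## Working session

There is one attempt and no reset: what is moved stays moved. The work goes in short steps, Python scripts to look and compute and a tool call to move; the robot and the scene stay as the last step left them, time stands still between calls to the robot, and variables do not carry over. Pictures are saved under pics/ and viewed, and the job is handed in when it is done.

Besides the shell and the picture viewer there is one more tool, called after "Call:" by a JSON object that holds its "op" and its "data", one argument or row to a line. servo_tool: Moves the arm, as the interface text tells. Its arguments: {"type":"object","properties":{"motion":{"type":"array","items":{"type":"array","items":{"type":"number"}}},"force":{"type":"number"}},"required":["motion"]}

```bash
mkdir -p pics
cat > h.py <<'E'
import numpy as np, cv2
from workcell import env
def cal(n):
    c=env.calibration(n); K=np.array([[c['fx'],0,c['cx']],[0,c['fy'],c['cy']],[0,0,1.]])
    R=cv2.Rodrigues(np.array(c['rvec'],float))[0]; return K,R,np.array(c['tvec'],float).ravel()
def proj(c,P):
    K,R,t=c; p=(R@np.atleast_2d(P).T).T+t; p=p@K.T; return p[:,:2]/p[:,2:]
def ray(c,uv,z):
    K,R,t=c; o=-R.T@t; d=R.T@np.linalg.inv(K)@np.array([uv[0],uv[1],1.]); return o+d*(z-o[2])/d[2]
def cloud(c,D):
    K,R,t=c; v,u=np.mgrid[0:480,0:640]; P=np.stack([(u-K[0,2])/K[0,0]*D,(v-K[1,2])/K[1,1]*D,D],-1)
    return (P-t)@R
E
python3 - <<'E'
from h import *
for n in ("scene","side","wrist"):
    c=cal(n); im,D=env.grab_frame(n); cv2.imwrite(f'pics/{n}0.png',im[...,::-1]); np.savez(f'{n}0.npz',im=im,D=D,K=c[0],R=c[1],t=c[2])
    print(n,-c[1].T@c[2],c[1][2])
print(env.observe())
E
```

```text
scene [ 992.49951828 -371.87392188 1010.86336685] [-0.43660279  0.31464707 -0.8428376 ]
side [   66.32788114 -1100.18664336  1090.25890057] [ 0.2955038   0.71107516 -0.6380044 ]
wrist [ 76.54227384 650.50078227 372.3253758 ] [ 0.29759524 -0.07482597 -0.9517553 ]
{'time': 0.15, 'q': array([-1.43119316,  0.3337422 ,  0.0398728 ,  1.46604134, -0.01341404,
        1.34329428, -0.05852114]), 'dq': array([ 0.00033355, -0.00224307,  0.00030201, -0.00220893,  0.00098681,
        0.00205566,  0.00020102]), 'effort': array([ 3.15369893e-03, -6.59044218e+01,  1.36769224e+00, -4.05871153e+01,
        1.70484278e-02,  9.75402771e-03, -2.63630551e-05]), 'ee_pos': array([153.67998609, 631.19616941, 212.04282598]), 'orientation': array([-3.14037508e+00,  6.51309152e-05,  2.90275194e+00]), 'ft_force': array([-0.32838073, -0.3206307 , -0.10173542]), 'wrist_torque': array([ 0.02396316, -0.02932484, -0.00160056]), 'width': 0.998528135014374}
```

View pics/scene0.png

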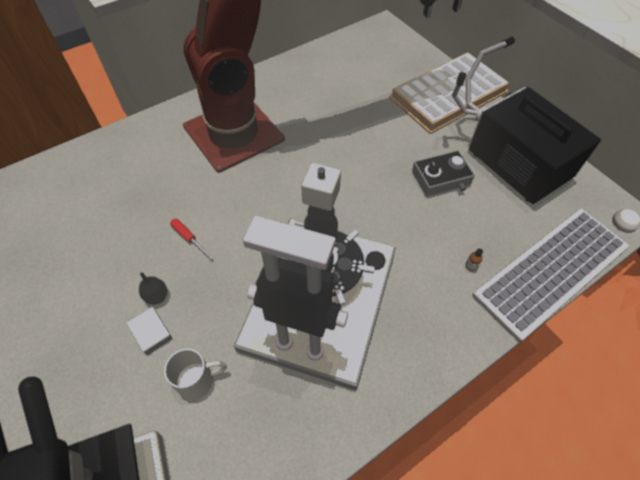

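View pics/side0.png

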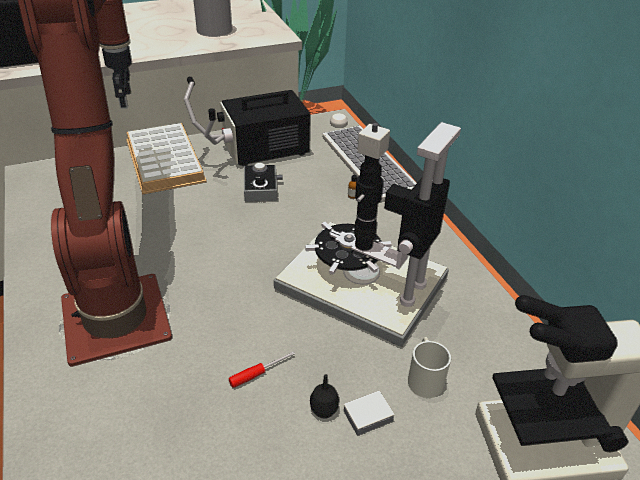

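View pics/wrist0.png

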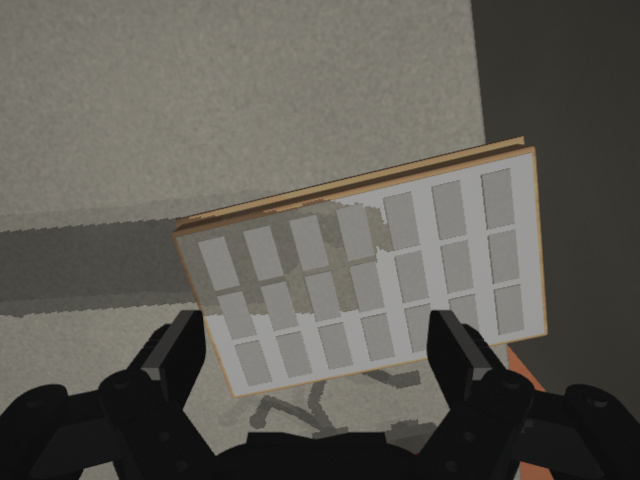

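Scene: stand at about (320,290), control box at (443,172). Side: turret at about (348,245), control box at (261,180). I'll enlarge both.

Run:
```python
from h import *
a=cv2.imread('pics/side0.png')[200:310,270:450]; cv2.imwrite('pics/s1.png',cv2.resize(a,(792,484),interpolation=cv2.INTER_CUBIC))
a=cv2.imread('pics/scene0.png')[210:320,270:410]; cv2.imwrite('pics/c1.png',cv2.resize(a,(700,550),interpolation=cv2.INTER_CUBIC))
a=cv2.imread('pics/side0.png')[150:210,230:300];b=cv2.imread('pics/scene0.png')[140:200,405:475]
cv2.imwrite('pics/b1.png',cv2.resize(np.hstack([a,b]),(784,336),interpolation=cv2.INTER_CUBIC))
# base top plane points
z=np.load('side0.npz'); c=(z['K'],z['R'],z['t']); P=cloud(c,z['D']); im=z['im']
m=(abs(P[...,2]-45)<5)&(P[...,0]>250)&(abs(P[...,1])<500)&(z['D']>0)
n,l,s,cc=cv2.connectedComponentsWithStats(m.astype(np.uint8))
for i in range(1,n):
    if s[i,4]>150:
        q=P[l==i]; print(s[i],q.min(0).round(),q.max(0).round(),cv2.minAreaRect(q[:,:2].astype(np.float32)))
```

```text
[540 107 100  74 316] [1586.  -13.   40.] [1609.  490.   50.] ((1597.8385009765625, 238.53680419921875), (22.346261978149414, 503.35931396484375), 0.14885669946670532)
[244 165  34  29 597] [423. 310.  40.] [553. 471.  50.] ((487.798828125, 391.5528259277344), (147.13375854492188, 98.27213287353516), 73.87779998779297)
[ 275  248  173   89 6107] [ 390. -321.   40.] [819.  37.  50.] ((602.69775390625, -105.3707275390625), (279.8044738769531, 358.7137451171875), 37.777931213378906)
```

View pics/s1.png

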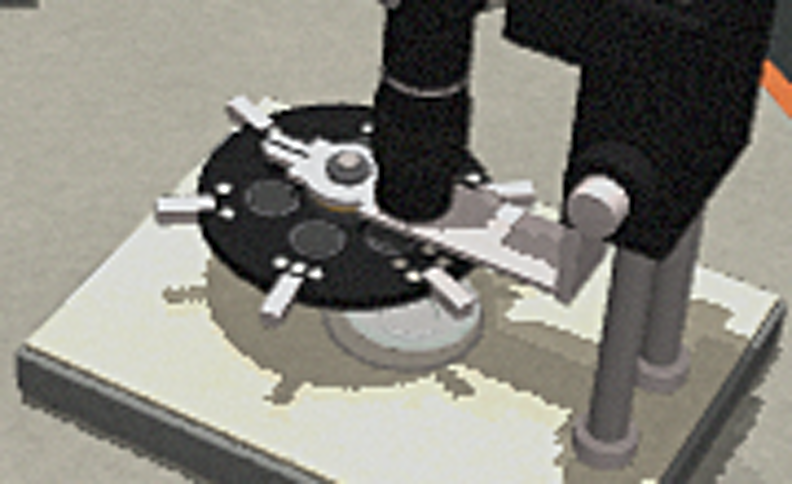

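View pics/c1.png

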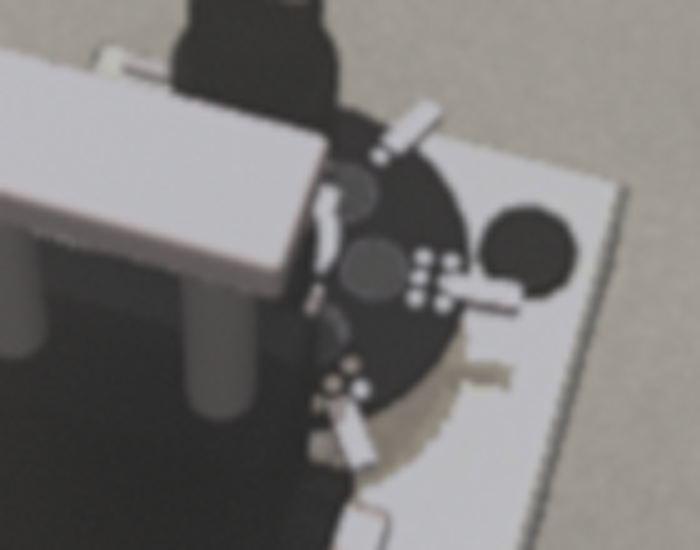

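View pics/b1.png

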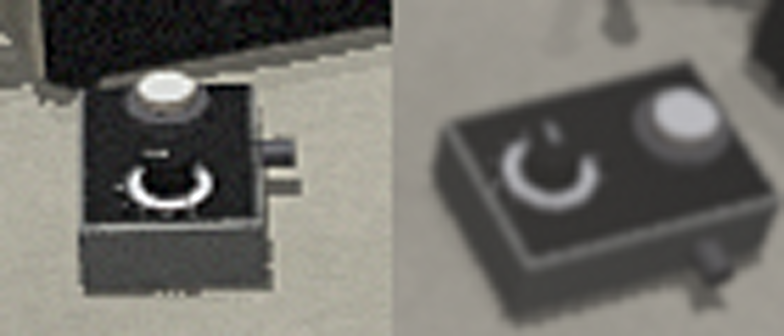

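Side crop: the labels grow anticlockwise: two dots at the left tab, three in a row at about (297,268) by the bottom tab. The pointer faces upper left, so the turret needs roughly a third of a turn clockwise. Now the exact measurements.

Run:
```python
from h import *
z=np.load('side0.npz'); c=(z['K'],z['R'],z['t']); im=z['im'];D=z['D'];P=cloud(c,D)
S=lambda u,v:(270+u*180/792,200+v*110/484)
for n,(u,v),h in [('hub',(350,157),143),('ptr',(266,142),134),('tabL',(160,208),111),('tabB',(275,312),111),('tabR',(464,300),111),('tabUL',(235,103),111),('d3',(297,268),116),('d3a',(280,262),116),('d3c',(315,272),116),('tabRR',(533,189),111)]:
    print(n,ray(c,S(u,v),h).round(1))
# base rectangle fit w/ bright mask
m=(abs(P[...,2]-45)<4)&(P[...,0]>350)&(P[...,0]<850)&(P[...,1]<80)&(P[...,1]>-350)
q=P[m][:,:2].astype(np.float32); print(cv2.minAreaRect(q))
# disc
m=(abs(P[...,2]-116)<3)&(P[...,0]>450)&(P[...,0]<720)&(abs(P[...,1]+70)<130)
q=P[m][:,:2]; print('disc z pts',len(q),cv2.minEnclosingCircle(q.astype(np.float32)))
zs=np.load('scene0.npz'); cs=(zs['K'],zs['R'],zs['t'])
print('btn side',ray(c,(230+165/5.6,150+88/5.6),66),'scene',ray(cs,(405+(686-392)/5.6,140+112/5.6),66))
Ps=cloud(cs,zs['D'])
print('scene tabs', [ray(cs,(270+u/5,210+v/5),h).round(1) for u,v,h in [(437,105,111),(520,295,111),(367,465,111)]])
# obstacles near
for n,uv in [('dropper',(475,262)),('cap',(375,261))]: print(n,Ps[uv[1],uv[0]])
# tall things near box
m=(Ps[...,2]>80)&(zs['D']>0)&(Ps[...,0]>350)&(Ps[...,0]<700)&(Ps[...,1]>250)&(Ps[...,1]<700)
q=Ps[m]; print(q.min(0),q.max(0))
h,_,_=np.histogram2d(q[:,0],q[:,1],bins=[range(350,701,50),range(250,701,50)]); print(h)
```

```text
hub [580.  -64.6 143. ]
ptr [545.3 -26.1 134. ]
tabL [478.  -34.4 111. ]
tabB [ 505.9 -136.5  111. ]
tabR [ 606.4 -163.1  111. ]
tabUL [553.5  39.9 111. ]
d3 [ 528.6 -112.9  116. ]
d3a [ 521.8 -105.1  116. ]
d3c [ 536.6 -119.3  116. ]
tabRR [684.5 -91.8 111. ]
((602.3016967773438, -106.36972045898438), (279.66021728515625, 358.62158203125), 38.11092758178711)
disc z pts 1289 ((609.7091064453125, -96.30144500732422), 149.04563903808594)
btn side [497.15538585 425.47428859  66.        ] scene [497.23379992 430.74585531  66.        ]
scene tabs [array([550.8,  43. , 111. ]), array([652.7,  12.3, 111. ]), array([680.8, -92.4, 111. ])]
dropper [750.55423494 254.5207607   43.78976823]
cap [618.12575105  48.98757919  60.94421392]
[350.0250354  486.72495341  80.01962146] [699.98687129 699.98629825 264.60965174]
[[  0.   0.   0.   0. 108. 161. 149.   4. 119.]
 [  0.   0.   0.   0.   0.  10. 116.   7.  21.]
 [  0.   0.   0.   0.   0. 461. 226. 184. 164.]
 [  0.   0.   0.   0.   0. 517. 254. 373. 117.]
 [  0.   0.   0.   0.   0. 546. 270. 378. 127.]
 [  0.   0.   0.   0.   0. 578. 280. 383. 149.]
 [  0.   0.   0.   0.   0. 616. 290. 335. 277.]]
```

Run:
```python
from h import *
for n in ('scene','side'):
    z=np.load(n+'0.npz'); c=(z['K'],z['R'],z['t']);P=cloud(c,z['D'])
    m=(P[...,2]>60)&(z['D']>0)&(P[...,0]>220)&(P[...,0]<480)&(P[...,1]>380)&(P[...,1]<700)
    q=P[m]
    print(n)
    for x0 in range(220,480,40):
        for y0 in range(380,700,40):
            k=q[(q[:,0]>=x0)&(q[:,0]<x0+40)&(q[:,1]>=y0)&(q[:,1]<y0+40)]
            if len(k)>3: print(x0,y0,len(k),k[:,2].max().round(),end=' | ')
    print()
    if n=='side':
        for uv in [(275+ (22*1.0),0)][:0]: pass
        S=lambda u,v:(270+u*180/792,200+v*110/484)
        print('base corners',[ray(c,S(u,v),45).round(1) for u,v in [(20,348),(784,300)]])
```

```text
scene
300 580 104 223.0 | 300 620 58 239.0 | 340 460 53 245.0 | 340 500 105 242.0 | 340 540 85 161.0 | 340 580 58 189.0 | 340 620 71 256.0 | 340 660 101 265.0 | 380 460 55 244.0 | 380 500 28 242.0 | 380 540 141 124.0 | 420 500 81 162.0 | 420 540 74 165.0 | 420 580 31 163.0 | 420 620 35 164.0 | 420 660 39 164.0 | 460 500 216 164.0 | 460 540 78 167.0 | 460 580 79 165.0 | 460 620 68 165.0 | 460 660 68 165.0 | 
side
300 580 83 230.0 | 300 620 42 244.0 | 340 460 62 242.0 | 340 500 91 241.0 | 340 540 44 162.0 | 340 580 33 197.0 | 340 620 46 256.0 | 340 660 48 264.0 | 380 460 33 243.0 | 380 500 20 243.0 | 380 540 70 120.0 | 420 500 105 162.0 | 420 540 200 165.0 | 420 580 80 164.0 | 420 620 98 166.0 | 420 660 94 163.0 | 460 500 178 164.0 | 460 540 46 166.0 | 460 580 39 167.0 | 460 620 32 166.0 | 460 660 37 165.0 | 
base corners [array([388.2, -49.5,  45. ]), array([ 818.9, -164.4,   45. ])]
```

Call:
{"op": "servo_tool", "data": {
  "motion": [
    [-1,0,0,-0.06,0],
    [-1,0,0,-0.12,0],
    [-1,-0.04,-0.03,-0.12,0],
    [-1,-0.08,-0.06,-0.12,0],
    [-1,-0.12,-0.09,-0.12,0]
  ]
}}

```text
time: 0.78
ee_pos: [249.9, 514.3, 332.5]
orientation: [-3.141, 0.0, 2.903]
ft_force: [0.3, -0.4, -0.4]
width: 0.002
```

Call:
{"op": "servo_tool", "data": {
  "motion": [
    [-1,-0.038,-0.029,0,0],
    [-1,-0.076,-0.058,0,0],
    [-1,-0.114,-0.087,0,0],
    [-1,-0.152,-0.116,0,0],
    [-1,-0.19,-0.145,0,0]
  ]
}}

```text
time: 1.4
ee_pos: [400.1, 328.4, 332.6]
orientation: [-3.141, -0.0, 2.903]
ft_force: [0.1, 0.0, 0.3]
width: 0.004
```

Call:
{"op": "servo_tool", "data": {
  "motion": [
    [-1,-0.033,-0.051,0,0.13],
    [-1,-0.066,-0.102,0,0.26],
    [-1,-0.1,-0.153,0,0.39],
    [-1,-0.133,-0.204,0,0.52],
    [-1,-0.166,-0.255,0,0.66]
  ]
}}

```text
time: 2.02
ee_pos: [500.5, 40.9, 332.8]
orientation: [3.141, -0.0, 2.239]
ft_force: [1.2, 0.8, 0.5]
width: 0.001
```

Run:
```python
from h import *
s=env.observe(); print(s['ee_pos'],s['orientation'],s['dq'].round(3))
n='wrist';c=cal(n); im,D=env.grab_frame(n); cv2.imwrite('pics/w1.png',im[...,::-1]); np.savez('w1.npz',im=im,D=D,K=c[0],R=c[1],t=c[2])
```

```text
[500.50596737  40.86985882 332.77076801] [ 3.14112199e+00 -2.22252925e-04  2.23851493e+00] [ 0.5    0.211  0.562 -0.173 -0.084 -0.015 -0.049]
```

View pics/w1.png

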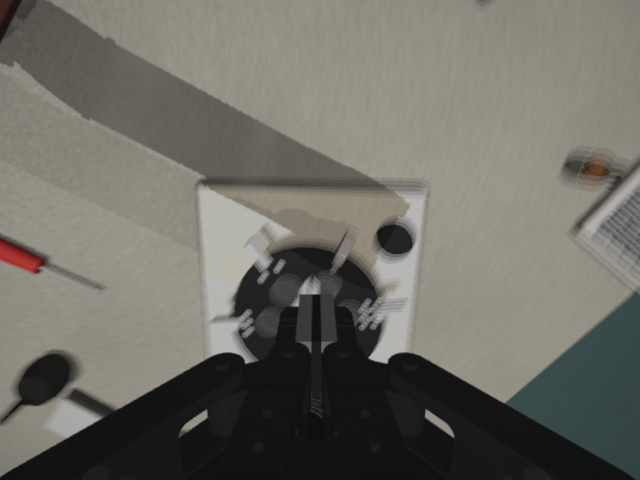

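Call:
{"op": "servo_tool", "data": {
  "motion": [
    [-1,0,-0.04,0,0],
    [-1,0,-0.08,0,0],
    [-1,0,-0.08,0,0],
    [-1,0,-0.08,0,0],
    [-1,0,-0.08,0,0]
  ]
}}

```text
time: 2.7
ee_pos: [438.1, -6.3, 332.5]
orientation: [-3.141, 0.0, 2.244]
ft_force: [-0.3, 0.8, 0.5]
width: -0.001
```

Run:
```python
from h import *
s=env.observe(); print(s['ee_pos'],s['orientation'],s['dq'].round(3))
n='wrist';c=cal(n); im,D=env.grab_frame(n); cv2.imwrite('pics/w2.png',im[...,::-1]); np.savez('w2.npz',im=im,D=D,K=c[0],R=c[1],t=c[2])
```

```text
[438.05229727  -6.26631599 332.50289998] [-3.14082945e+00  2.66766333e-04  2.24376831e+00] [-0.     0.006  0.002 -0.     0.001  0.     0.001]
```

View pics/w2.png

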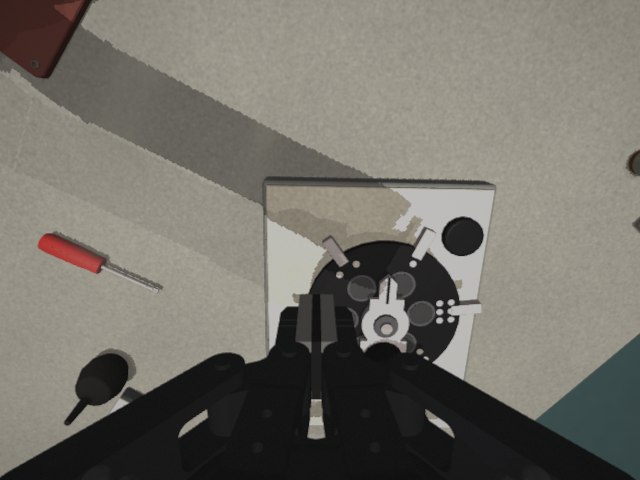

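Wrist view: hub at about (386,326), pointer tip at (389,278), two-dot tab at (335,250), one-dot tab at (424,243), six-dot tab at (465,308).

Run:
```python
from h import *
im=cv2.imread('pics/w2.png')[170:380,255:505]; cv2.imwrite('pics/w2c.png',cv2.resize(im,(714,600),interpolation=cv2.INTER_CUBIC))
```

```text
(no output)
```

View pics/w2c.png

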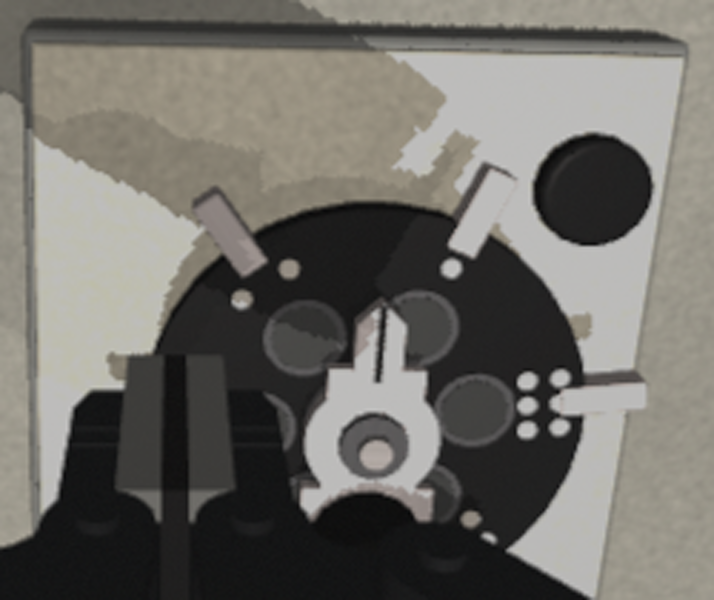

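Run:
```python
from h import *
z=np.load('w2.npz'); c=(z['K'],z['R'],z['t'])
S=lambda p,h:ray(c,(255+p[0]*250/714,170+p[1]*210/600),h)[:2]
from scipy.optimize import least_squares
rim=np.array([S(p,116) for p in [(165,350),(300,212),(350,203),(400,203),(450,211),(510,244),(540,275),(583,400),(578,440)]])
f=least_squares(lambda x:np.hypot(*(rim-x[:2]).T)-x[2],[580,-65,85]).x; print('rim',f)
d1=S((452,268),116);d2=(S((289,268),116)+S((242,299),116))/2;d6=(S((527,381),116)+S((560,378),116)+S((527,430),116)+S((560,428),116))/4
print(d1,d2,d6,'ptr',S((386,302),134),'hub',S((376,452),143),'corners',S((30,42),45),S((684,52),45))
# circle through 3 labels
g=least_squares(lambda x:np.hypot(*(np.array([d1,d2,d6])-x[:2]).T)-68.5,[580,-65]).x;print('labels centre',g)
a=lambda p,o:np.degrees(np.arctan2(*(p-o)[::-1]))
for o in (f[:2],g): print([a(p,o).round(1) for p in (d1,d2,d6,S((386,302),134))], np.hypot(*(S((386,302),134)-o)))
e=S((684,52),45)-S((30,42),45); print('base edge',np.hypot(*e),np.degrees(np.arctan2(e[1],e[0]))+90)
```

```text
rim [574.61888253 -59.14007171  82.21594086]
[560.96037502   2.39332626] [511.31798021 -45.07575818] [626.69978711 -16.92028073] ptr [543.29687191 -19.05856558] hub [575.88659457 -63.18966035] corners [390.66496522 -42.46785042] [602.8557228  121.33142817]
labels centre [577.10454679 -64.17424766]
[np.float64(102.5), np.float64(167.5), np.float64(39.0), np.float64(128.0)] 50.86841340399282
[np.float64(103.6), np.float64(163.8), np.float64(43.6), np.float64(126.8)] 56.377155391785195
base edge 268.05805577683736 127.66611260259782
```

Call:
{"op": "servo_tool", "data": {
  "motion": [
    [-1,-0.014,-0.002,0.026,-0.18],
    [-1,-0.028,-0.004,0.052,-0.36],
    [-1,-0.042,-0.005,0.078,-0.54],
    [-1,-0.056,-0.007,0.104,-0.72],
    [-1,-0.069,-0.008,0.13,-0.9]
  ]
}}

```text
time: 3.38
ee_pos: [474.9, -66.1, 201.8]
orientation: [-3.141, -0.0, -3.134]
ft_force: [0.3, 0.1, 0.3]
width: 0.0
```

Call:
{"op": "servo_tool", "data": {
  "motion": [
    [-1,0,0,0.02,0],
    [-1,0,0,0.03,0],
    [-1,0,0,0.03,0],
    [-1,0,0,0.03,0],
    [-1,0,0,0.03,0]
  ]
}}

```text
time: 4.0
ee_pos: [474.9, -65.9, 173.4]
orientation: [3.141, 0.001, -3.14]
ft_force: [-0.0, 0.2, -0.2]
width: 0.0
```

Run:
```python
from h import *
s=env.observe(); print(s['ee_pos'],s['orientation'],s['q'].round(2))
n='wrist';c=cal(n); im,D=env.grab_frame(n); cv2.imwrite('pics/w3.png',im[...,::-1]); np.savez('w3.npz',im=im,D=D,K=c[0],R=c[1],t=c[2])
```

```text
[474.86825619 -65.86393483 173.41972607] [ 3.14120326e+00  1.16086279e-03 -3.14030215e+00] [-0.81 -0.03  0.86  1.95  0.03  1.21  1.61]
```

View pics/w3.png

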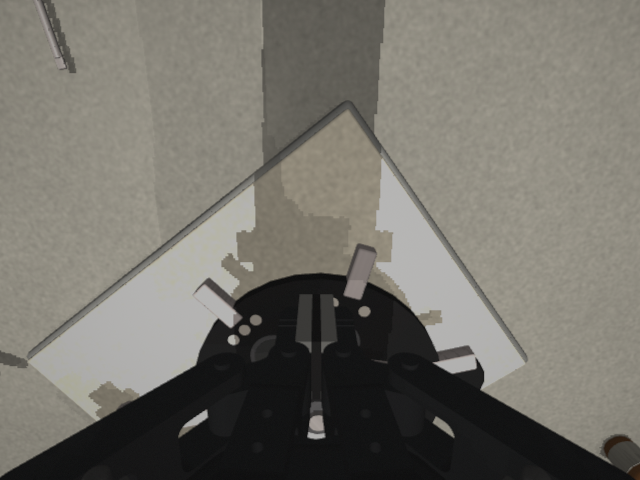

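Three dots in a row at (233,340)–(256,320) belong to the left tab. The two-dot tab is on the right at (360,272), and the finger stands in the gap between them. Checking the tab edges in world coordinates:

Run:
```python
from h import *
z=np.load('w3.npz'); c=(z['K'],z['R'],z['t'])
for p in [(357,244),(375,250),(345,294),(363,299)]: print(p,ray(c,p,117)[:2].round(1))
print('3dots',[ray(c,p,116)[:2].round(1) for p in [(233,340),(245,330),(256,320)]], 'tab3', [ray(c,p,117)[:2].round(1) for p in[(195,292),(209,280),(230,327),(242,316)]])
tip=np.array([474.9,-65.9,173.4-14]); print(proj(c,[tip,tip+[11,0,0],tip-[11,0,0],tip+[0,14,0],tip-[0,14,0]]).round(0))
D=z['D']; print('depth pad',D[300:345:10,300:335:6].round(0))
P=cloud(c,D); print(P[295:350:6,300].round(0),P[295:350:6,332].round(0))
```

```text
(357, 244) [468.6 -41.1]
(375, 250) [472.4 -30.2]
(345, 294) [501.3 -47.4]
(363, 299) [504.8 -36.1]
3dots [array([ 534.8, -119.2]), array([ 527.4, -111. ]), array([ 520.1, -103.6])] tab3 [array([ 500.1, -140.2]), array([ 492. , -130.9]), array([ 524.6, -120.3]), array([ 516.7, -112.1])]
[[315. 284.]
 [315. 304.]
 [315. 263.]
 [343. 284.]
 [287. 283.]]
depth pad [[147. 147. 147. 148. 148. 147.]
 [140. 140. 141. 140. 140. 140.]
 [132. 132. 133. 133. 133. 135.]
 [127. 127. 127. 126. 128. 127.]
 [121. 122. 121. 121. 121. 122.]]
[[463. -72. 196.]
 [463. -72. 201.]
 [463. -71. 206.]
 [463. -71. 210.]
 [463. -71. 214.]
 [463. -71. 219.]
 [463. -71. 223.]
 [463. -71. 226.]
 [462. -70. 231.]
 [461. -70. 236.]] [[464. -59. 195.]
 [463. -59. 202.]
 [463. -59. 206.]
 [463. -60. 210.]
 [463. -60. 215.]
 [463. -60. 219.]
 [463. -60. 223.]
 [463. -60. 226.]
 [462. -60. 231.]
 [462. -61. 235.]]
```

Run:
```python
from h import *
z=np.load('w3.npz'); c=(z['K'],z['R'],z['t']);D=z['D'];P=cloud(c,D);im=z['im']
print(c[0].round(1), (-c[1].T@c[2]).round(1), c[1].round(3))
for p in [(150,280),(400,290),(100,150),(220,300),(360,270)]: print(p,P[p[1],p[0]].round(0))
for v in range(270,306,3): print(v,P[v,308].round(0),P[v,316].round(0),im[v,308],D[v,308].round())
```

```text
[[385.4   0.  315.8]
 [  0.  385.4 238.8]
 [  0.    0.    1. ]] [395.3 -65.5 333.7] [[-0.001  1.    -0.   ]
 [ 0.952  0.001  0.308]
 [ 0.308 -0.    -0.952]]
(150, 280) [ 524. -201.   45.]
(400, 290) [533.   4.  44.]
(100, 150) [ 424. -248.    0.]
(220, 300) [ 506. -126.  116.]
(360, 270) [485. -39. 117.]
270 [515. -72.  45.] [516. -65.  44.] [130 124 110] 312.0
273 [492. -71. 105.] [492. -65. 106.] [93 89 79] 247.0
276 [492. -70. 110.] [492. -65. 111.] [17 16 16] 243.0
279 [492. -70. 114.] [492. -65. 115.] [18 18 17] 239.0
282 [494. -70. 115.] [494. -65. 115.] [22 22 21] 239.0
285 [496. -70. 116.] [496. -65. 116.] [22 21 22] 238.0
288 [498. -70. 115.] [498. -65. 115.] [20 20 21] 239.0
291 [501. -70. 114.] [500. -65. 115.] [22 22 22] 241.0
294 [463. -69. 195.] [463. -65. 195.] [48 47 46] 153.0
297 [463. -69. 198.] [463. -65. 199.] [59 58 56] 150.0
300 [463. -68. 200.] [462. -65. 202.] [59 58 56] 148.0
303 [463. -68. 202.] [462. -65. 204.] [58 57 55] 146.0
```

Run:
```python
from h import *
c=cal('side'); im,D=env.grab_frame('side'); P=cloud(c,D)
u,v=proj(c,[[475,-66,160]])[0]; print(u,v)
a=im[int(v)-70:int(v)+40,int(u)-75:int(u)+75,::-1]; cv2.imwrite('pics/s3.png',cv2.resize(a,(750,550),interpolation=cv2.INTER_CUBIC))
m=(abs(P[...,0]-475)<16)&(abs(P[...,1]+66)<22)&(P[...,2]>125)&(P[...,2]<260)
q=P[m]; print(q[:,2].min()); 
for h in range(125,260,10):
    k=q[(q[:,2]>=h)&(q[:,2]<h+10)]
    if len(k): print(h,len(k),k.min(0).round(),k.max(0).round())
```

```text
310.0566076908993 240.07957710827355
194.45635265326928
185 2 [469. -75. 194.] [476. -73. 195.]
195 22 [462. -80. 196.] [483. -61. 205.]
205 36 [464. -86. 205.] [482. -62. 214.]
215 35 [463. -84. 215.] [485. -63. 225.]
225 9 [463. -82. 226.] [478. -60. 235.]
235 25 [462. -87. 235.] [478. -53. 245.]
245 18 [459. -86. 245.] [471. -45. 254.]
255 6 [460. -88. 257.] [475. -62. 260.]
```

View pics/s3.png

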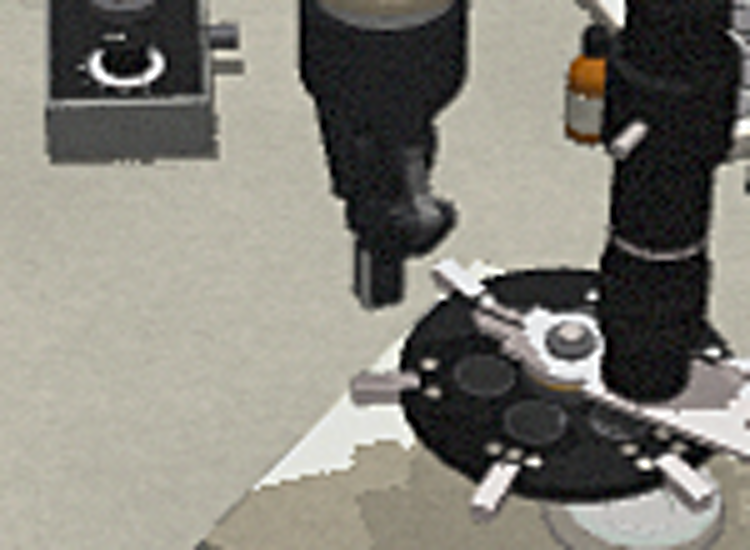

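Both cameras put the fingertips at z ≈ 194 while the reported TCP is at 173, so the tips are about 20 mm behind the TCP, not 14 mm ahead. I'll descend partway and check again.

Call:
{"op": "servo_tool", "data": {
  "motion": [
    [-1,0,0,0.015,0],
    [-1,0,0,0.03,0],
    [-1,0,0,0.045,0],
    [-1,0,0,0.06,0],
    [-1,0,0,0.06,0]
  ]
}}

```text
time: 4.72
ee_pos: [473.4, -66.1, 111.4]
orientation: [-3.141, -0.002, -3.141]
ft_force: [-0.1, -0.2, 0.1]
width: 0.002
```

```bash
cat > look.py <<'E'
from h import *
import sys
def wl(name):
    s=env.observe(); print(s['time'],s['ee_pos'].round(1),s['orientation'].round(3),s['ft_force'].round(2))
    c=cal('wrist'); im,D=env.grab_frame('wrist'); cv2.imwrite(f'pics/{name}.png',im[...,::-1]); np.savez(name+'.npz',im=im,D=D,K=c[0],R=c[1],t=c[2]); return c,im,D,s
if __name__=='__main__':
    c,im,D,s=wl(sys.argv[1]); P=cloud(c,D)
    k=P[280:310,308]; print('tip', k[np.hypot(*(k[:,:2]-s['ee_pos'][:2]).T)<18][:2].round(1))
E
python3 look.py w4
```

```text
4.725 [473.4 -66.1 111.4] [-3.141e+00 -2.000e-03 -3.141e+00] [-0.11 -0.17  0.12]
tip [[461.7 -68.8 133.3]
 [461.4 -68.8 134.8]]
```

View pics/w4.png

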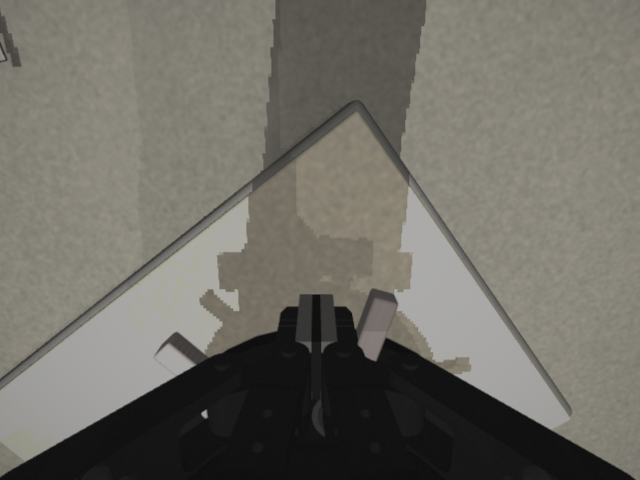

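Call:
{"op": "servo_tool", "data": {
  "motion": [
    [-1,0,0,0.01,0],
    [-1,0,0,0.02,0],
    [-1,0,0,0.032,0],
    [-1,0,0,0.032,0],
    [-1,0,0,0.032,0]
  ]
}}

```text
time: 5.4
ee_pos: [474.4, -66.1, 80.8]
orientation: [-3.141, -0.0, -3.141]
ft_force: [0.3, 0.1, 1.0]
width: -0.004
```

```bash
python3 look.py w5
python3 - <<'E'
import numpy as np
# waypoints: arc r=103 about axis, finger phi; tool deltas from (474,-66), yaw 180
ax=np.array([577,-64.])
for f in range(181,78,-6):
    p=ax+102*np.array([np.cos(np.radians(f)),np.sin(np.radians(f))]); print(f,p.round(1))
E
```

```text
5.4 [474.4 -66.1  80.8] [-3.141 -0.    -3.141] [0.26 0.11 1.04]
tip [[482.8 -70.1  43.8]
 [483.5 -70.1  43.6]]
181 [475.  -65.8]
175 [475.4 -55.1]
169 [476.9 -44.5]
163 [479.5 -34.2]
157 [483.1 -24.1]
151 [487.8 -14.5]
145 [493.4  -5.5]
139 [500.    2.9]
133 [507.4  10.6]
127 [515.6  17.5]
121 [524.5  23.4]
115 [533.9  28.4]
109 [543.8  32.4]
103 [554.1  35.4]
97 [564.6  37.2]
91 [575.2  38. ]
85 [585.9  37.6]
79 [596.5  36.1]
```

View pics/w5.png

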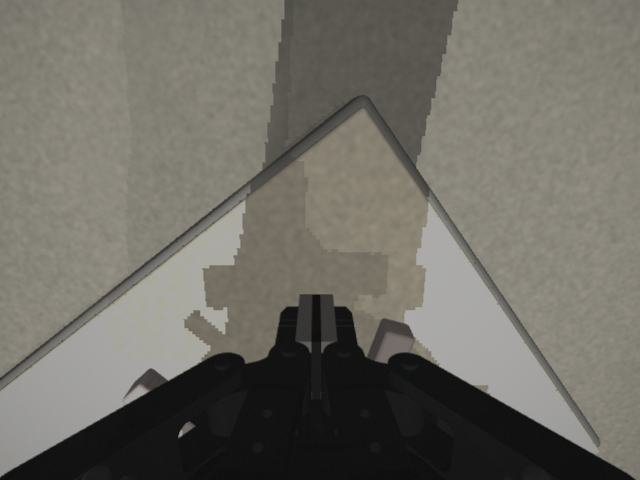

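Call:
{"op": "servo_tool", "data": {
  "motion": [
    [-1,-0.0004,0.0085,0,0.084],
    [-1,-0.0014,0.017,0,0.168],
    [-1,-0.0032,0.0254,0,0.251],
    [-1,-0.0057,0.0335,0,0.335],
    [-1,-0.0088,0.0415,0,0.419]
  ]
}}

```text
time: 6.08
ee_pos: [483.3, -24.2, 81.1]
orientation: [3.141, 0.0, 2.721]
ft_force: [-0.1, -0.5, -0.1]
width: 0.001
```

```bash
python3 look.py w6
```

```text
6.075 [483.3 -24.2  81.1] [3.141 0.    2.721] [-0.12 -0.52 -0.13]
tip [[489.2 -31.6  43.8]
 [489.4 -31.7  44.5]]
```

View pics/w6.png

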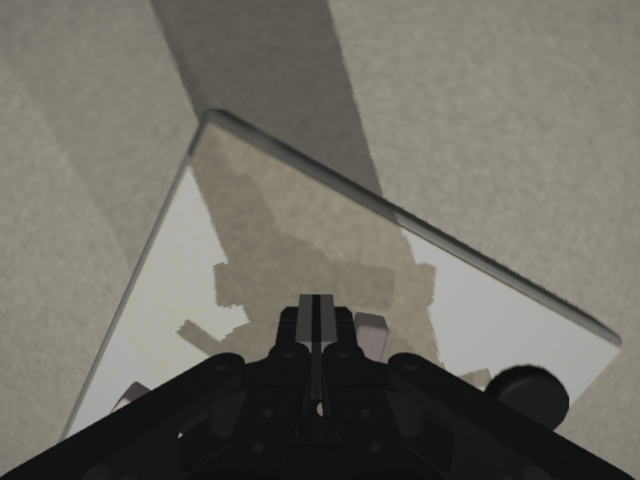

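The tab lies against the finger at (370,335). Continuing.

Call:
{"op": "servo_tool", "data": {
  "motion": [
    [-1,-0.0004,0.0085,0,0.084],
    [-1,-0.0014,0.017,0,0.168],
    [-1,-0.0032,0.0254,0,0.251],
    [-1,-0.0057,0.0335,0,0.335],
    [-1,-0.0088,0.0415,0,0.419]
  ]
}}

```text
time: 6.75
ee_pos: [508.1, 10.1, 80.9]
orientation: [3.141, -0.0, 2.304]
ft_force: [-0.9, 0.2, 0.1]
width: 0.003
```

Call:
{"op": "servo_tool", "data": {
  "motion": [
    [-1,-0.0004,0.0085,0,0.084],
    [-1,-0.0014,0.017,0,0.168],
    [-1,-0.0032,0.0254,0,0.251],
    [-1,-0.0057,0.0335,0,0.335],
    [-1,-0.0088,0.0415,0,0.419]
  ]
}}

```text
time: 7.38
ee_pos: [544.9, 31.4, 80.9]
orientation: [3.142, -0.0, 1.885]
ft_force: [-1.2, 0.9, -0.1]
width: 0.004
```

```bash
cat > sl.py <<'E'
from h import *
import sys
n=sys.argv[1]
c=cal('side'); im,D=env.grab_frame('side'); cv2.imwrite(f'pics/{n}f.png',im[...,::-1])
cv2.imwrite(f'pics/{n}.png',cv2.resize(im[190:310,270:450,::-1],(792,528),interpolation=cv2.INTER_CUBIC)); np.savez(n+'.npz',im=im,D=D,K=c[0],R=c[1],t=c[2])
E
python3 sl.py s4
```

```text
(no output)
```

View pics/s4.png

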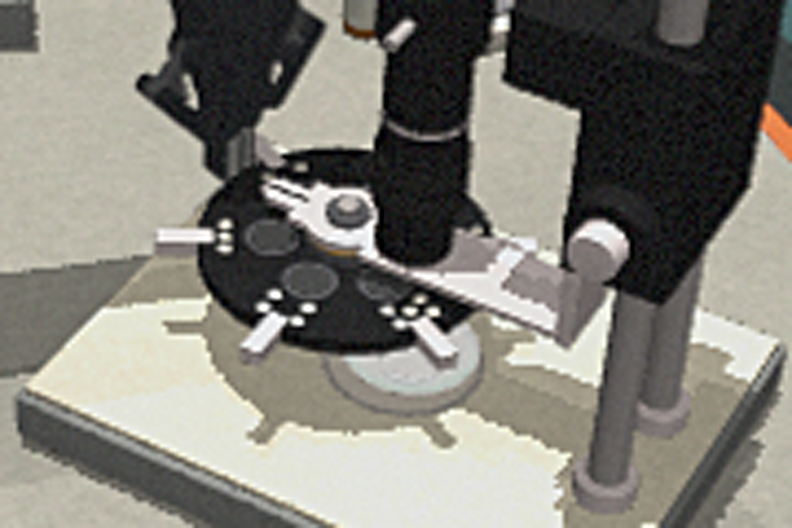

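Three dots now at the left tab, (224,235). Measuring what is left.

Run:
```python
from h import *
z=np.load('s4.npz'); c=(z['K'],z['R'],z['t'])
S=lambda u,v,h=116:ray(c,(270+u/4.4,190+v/4.4),h)[:2]
ax=np.array([578.5,-64.])
for n,p in [('3',S(224,235)),('tab3',S(157,237,117)),('4c',S(288,306))]: print(n,p.round(1),np.hypot(*(p-ax)).round(1),np.degrees(np.arctan2(*(p-ax)[::-1]))%360)
```

```text
3 [515.2 -38.4] 68.3 158.00631407727113
tab3 [478.4 -28.2] 106.3 160.30398760629356
4c [ 525.9 -106.6] 67.7 219.00585041393072
```

Call:
{"op": "servo_tool", "data": {
  "motion": [
    [-1,-0.0005,0.01,0,0.098],
    [-1,-0.0019,0.0198,0,0.195],
    [-1,-0.0044,0.0295,0,0.293],
    [-1,-0.0069,0.0368,0,0.37],
    [-1,-0.0097,0.0434,0,0.44]
  ]
}}

```text
time: 8.05
ee_pos: [589.2, 35.6, 80.9]
orientation: [-3.141, -0.0, 1.446]
ft_force: [-0.7, 0.5, -0.1]
width: -0.002
```

```bash
python3 sl.py s5; python3 look.py w7
```

```text
8.1 [589.9  35.5  80.9] [3.141 0.    1.443] [-0.26  1.09  0.18]
tip [[583.6  27.9  45.1]
 [583.5  26.8  43.9]]
```

View pics/s5.png

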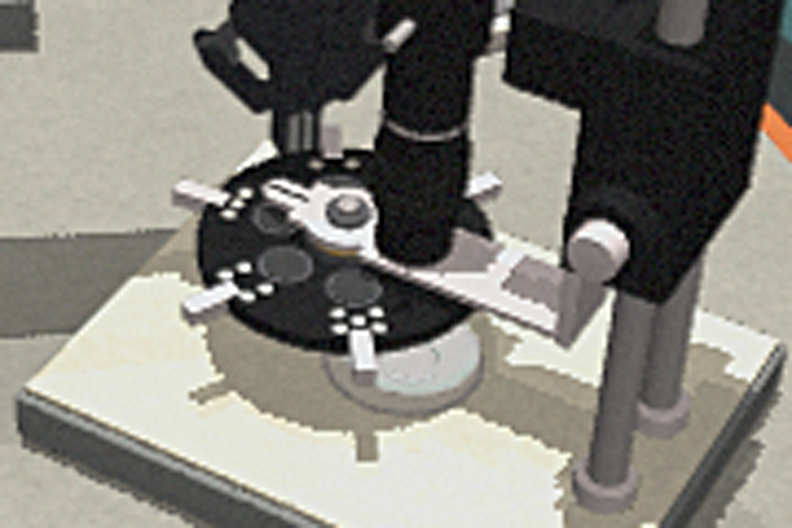

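```bash
cat > m.py <<'E'
from h import *
import sys
def dots(f,u0,u1,v0,v1,thr=170):
    z=np.load(f+'.npz'); c=(z['K'],z['R'],z['t']); im=z['im'].astype(int)
    g=cv2.resize(im[v0:v1,u0:u1].astype(np.uint8),None,fx=8,fy=8,interpolation=cv2.INTER_CUBIC).min(-1)
    n,l,s,ce=cv2.connectedComponentsWithStats((g>thr).astype(np.uint8))
    return c,[(s[i,4]/64,(u0+(ce[i][0]+.5)/8-.5,v0+(ce[i][1]+.5)/8-.5)) for i in range(1,n) if s[i,4]>60]
if __name__=='__main__':
    f=sys.argv[1]; b=list(map(int,sys.argv[2:6])); thr=int(sys.argv[6])
    ax=np.array([578.5,-64.])
    c,d=dots(f,*b,thr)
    for a,p in d:
        w=ray(c,p,116)[:2]; print(round(a,1),np.round(p,1),w.round(1),np.hypot(*(w-ax)).round(1),(np.degrees(np.arctan2(*(w-ax)[::-1]))%360).round(2))
E
python3 m.py s5 304 345 222 262 170; echo; python3 m.py s5 304 345 222 262 210
```

```text
221.5 [314.6 229.4] [520.6  18.9] 101.2 124.94
5.3 [313.8 223.7] [527.1  41.5] 117.3 115.98
97.6 [339.1 236.4] [568.6 -28.5] 36.9 105.63
3.6 [325.3 233.4] [540.3  -5.7] 69.7 123.25
2.6 [323.5 235.8] [532.3 -12.9] 68.9 132.15
2.9 [321.5 238.1] [524.3 -19.8] 70.0 140.81
4.2 [325.1 250.3] [515.2 -66.4] 63.4 182.18
136.0 [312.  256.5] [476.6 -76.7] 102.7 187.12
4.4 [329.9 255.1] [519.5 -87. ] 63.3 201.29

19.0 [328.5 224.7] [561.3  24.8] 90.4 100.94
27.4 [315.3 233.1] [516.7   4.1] 92.0 132.21
79.2 [339.5 236.6] [569.2 -29.6] 35.7 105.15
2.1 [325.4 233.4] [540.4  -5.8] 69.6 123.22
1.5 [323.4 235.8] [532.2 -13. ] 68.9 132.27
1.5 [321.5 238.1] [524.1 -19.6] 70.2 140.78
2.7 [325.2 250.3] [515.2 -66.5] 63.3 182.31
2.5 [320.9 252. ] [503.1 -68.8] 75.5 183.66
98.4 [311.3 256.6] [474.9 -76.4] 104.3 186.81
2.9 [330.  255.1] [519.6 -87.1] 63.3 201.38
2.7 [325.8 256.9] [507.5 -89.6] 75.4 199.81
```

Call:
{"op": "servo_tool", "data": {
  "motion": [
    [-1,0,-0.004,0,0],
    [-1,0,-0.008,-0.01,0],
    [-1,0,-0.008,-0.06,0],
    [-1,0,-0.008,-0.12,0],
    [-1,0,-0.008,-0.18,0]
  ]
}}

```text
time: 8.78
ee_pos: [580.4, 36.0, 263.2]
orientation: [3.142, -0.001, 1.446]
ft_force: [1.4, 0.0, 0.1]
width: -0.003
```

Call:
{"op": "servo_tool", "data": {
  "motion": [
    [-1,0.01,0.02,-0.05,-0.17],
    [-1,0.02,0.04,-0.07,-0.34],
    [-1,0.02,0.06,-0.07,-0.34],
    [-1,0.02,0.06,-0.07,-0.34],
    [-1,0.02,0.06,-0.07,-0.34]
  ]
}}

```text
time: 9.4
ee_pos: [642.4, 48.2, 331.0]
orientation: [-3.141, 0.0, 1.785]
ft_force: [-0.2, 0.3, 0.1]
width: -0.002
```

```bash
python3 look.py w8; python3 sl.py s6
```

```text
9.4 [642.4  48.2 331. ] [-3.141  0.     1.785] [-0.23  0.26  0.05]
tip [[636.   59.3 354.2]
 [636.1  58.9 354.1]]
```

View pics/w8.png

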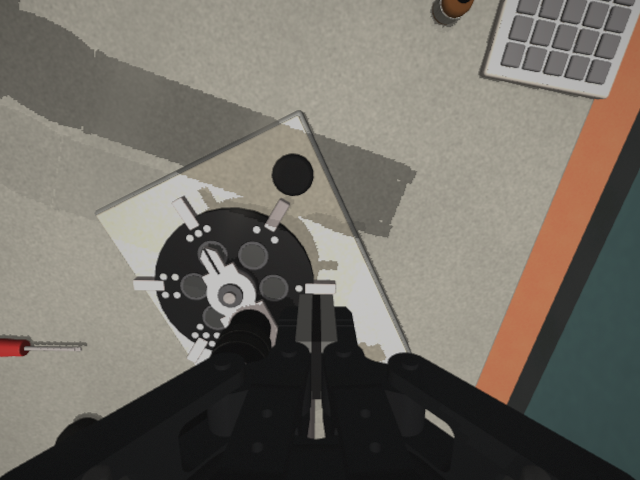

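Very clear: pointer at (205,253), three dots at (199,235), two dots at (265,235), hub at (230,296).

```bash
python3 m.py w8 145 310 190 350 175 | awk '$1<40'
python3 - <<'E'
import cv2
a=cv2.imread('pics/w8.png')[185:315,125:325]; cv2.imwrite('pics/w8c.png',cv2.resize(a,(800,520),interpolation=cv2.INTER_CUBIC))
E
```

```text
27.7 [270.  227.2] [602.4   9.2] 77.0 71.91
27.9 [206.4 228.2] [539.5  -5.5] 70.3 123.71
27.7 [256.1 229.2] [589.    4.1] 68.9 81.27
26.8 [197.9 232.9] [531.6 -12.4] 69.7 132.23
25.9 [189.4 237.7] [523.7 -19.3] 70.7 140.79
26.1 [274.1 239.5] [608.8  -2.9] 68.2 63.65
21.1 [162.9 276.4] [501.2 -68.1] 77.4 183.07
21.9 [174.7 276.7] [513.5 -65.9] 65.0 181.65
35.0 [307.4 288.1] [653.3 -49.1] 76.3 11.3
21.5 [298.4 288.1] [643.9 -51. ] 66.7 11.24
21.2 [164.9 294.4] [505.3 -88.7] 77.3 198.66
21.5 [176.5 294.6] [517.6 -86.4] 64.9 200.17
5.2 [259.5 302.9] [606.3 -77.1] 30.8 334.75
18.6 [199.7 326.3] [ 546.5 -119.6] 64.1 240.07
18.2 [194.7 334.8] [ 542.4 -131.4] 76.5 241.83
19.1 [205.6 334.9] [ 554.3 -128.9] 69.3 249.57
14.2 [216.1 334.8] [ 565.7 -126.4] 63.7 258.41
17.4 [211.5 343.2] [ 562.2 -138.2] 76.0 257.59
1.1 [205.3 349.2] [ 556.3 -147.5] 86.4 255.12
```

View pics/w8c.png

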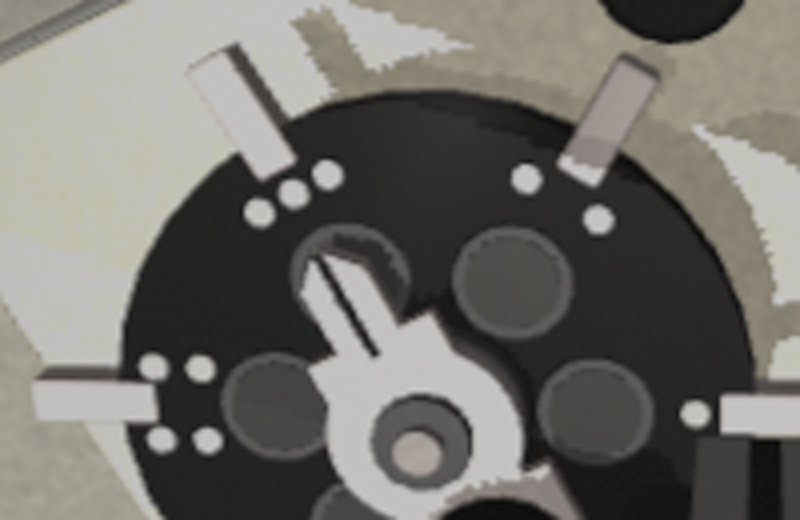

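Run:
```python
from h import *
z=np.load('w8.npz'); c=(z['K'],z['R'],z['t'])
S=lambda u,v,h:ray(c,(125+(u+.5)/4-.5,185+(v+.5)/4-.5),h)[:2]
o=np.array([576.6,-64.15]); A=lambda d:np.degrees(np.arctan2(d[1],d[0]))
t=S(318,255,134); print('tip',t,np.hypot(*(t-o)),A(t-o))
g=S(321,262,134)-S(376,352,134); print('groove',A(g))
print('hub',S(415,452,143),S(421,442,139))
p=ray(c,(97.5,212.5),45)[:2];q=ray(c,(299.5,112),45)[:2]; print('edge',p,q,np.hypot(*(q-p)),A(q-p)+90)
# edges of base by scanline (bright->grey) near edge
im=z['im'].astype(int).sum(-1)
```

```text
tip [544.00430194 -20.31331533] 54.62723180584877 126.63343124709853
groove 128.2434870896853
hub [576.249872   -63.43624149] [576.76871747 -62.5196526 ]
edge [394.04288008 -38.52446937] [606.5424392  124.00057947] 267.5265484538961 127.40967546087455
```

Run:
```python
from h import *
A=lambda d:np.degrees(np.arctan2(d[1],d[0]))
o=np.array([576.6,-64.15])
for f in ('w8','w2'):
    z=np.load(f+'.npz'); c=(z['K'],z['R'],z['t']); P=cloud(c,z['D']); im=z['im'].astype(int)
    # base top, ray-cast bright/plane mask: far-side edges by depth
    m=(abs(P[...,2]-45)<5)&(P[...,0]>350)&(P[...,1]>-250)&(P[...,1]<160)&(P[...,0]<850)
    ys,xs=np.nonzero(m)
    # pointer-side edge: for columns, first mask row, over region
    pts=[];
    for u in range(105,295,3) if f=='w8' else range(275,485,3):
        v=np.nonzero(m[:,u])[0]
        if len(v): pts.append((u,v[0]))
    w=np.array([ray(c,p,45)[:2] for p in pts],np.float32)
    vx,vy,x0,y0=cv2.fitLine(w,cv2.DIST_HUBER,0,.01,.01).ravel(); a=(A((vx,vy)))%180
    n=np.array([-vy,vx]); print(f,'edge normal',a+90,'dist axis',abs((o-[x0,y0])@n), len(pts))
    m=(abs(P[...,2]-134)<4)&(np.hypot(P[...,0]-o[0],P[...,1]-o[1])<62)&(np.hypot(P[...,0]-o[0],P[...,1]-o[1])>33)
    th=np.degrees(np.arctan2(P[...,1]-o[1],P[...,0]-o[0])); m&=abs(th-128)<40
    q=P[m]; K=[ray(c,(u,v),134)[:2] for v,u in zip(*np.nonzero(m))]; K=np.array(K,np.float32)
    print(len(K),'mean dir',A(K.mean(0)-o)); l=cv2.fitLine(K,cv2.DIST_L2,0,.01,.01).ravel(); print('line',A(l[:2])%180, 'offset', np.cross(l[:2],o-l[2:]))
    r=np.hypot(*(K-o).T); t=np.degrees(np.arctan2(*(K-o).T[::-1]))
    for r0 in range(34,60,3):
        s=t[(r>=r0)&(r<r0+3)]
        if len(s): print(r0,s.min().round(1),s.max().round(1),((s.min()+s.max())/2).round(2),end=' | ')
    print()
```

```text
w8 edge normal 127.29425 dist axis 129.80876913861078 64
370 mean dir 125.89597411620997
line 129.9254 offset -2.991261201347502
34 94.3 155.6 124.95 | 37 112.3 139.1 125.69 | 40 113.3 139.2 126.25 | 43 113.4 137.6 125.51 | 46 114.8 137.7 126.24 | 49 115.2 136.2 125.7 | 52 121.7 130.8 126.25 | 55 124.2 127.5 125.82 | 
w2 edge normal 127.356964 dist axis 130.31445532742384 70
339 mean dir 129.3528049594146
line 103.87293 offset 18.402467842919613
34 99.3 160.7 130.0 | 37 116.1 142.7 129.37 | 40 116.0 142.1 129.01 | 43 116.8 139.9 128.36 | 46 117.9 139.3 128.6 | 49 120.0 138.8 129.39 | 52 122.9 135.1 129.0 | 55 127.6 130.7 129.17 | <stdin>:20: DeprecationWarning: Arrays of 2-dimensional vectors are deprecated. Use arrays of 3-dimensional vectors instead. (deprecated in NumPy 2.0)
```

Averaging the cues, the three-dot label stands at 131.0° and the pointer direction at about 127.4°, so about 3.7° clockwise remain. Going back down behind the same tab.

Call:
{"op": "servo_tool", "data": {
  "motion": [
    [-1,0,-0.02,0,0.12],
    [-1,0.001,-0.045,0,0.24],
    [-1,0.001,-0.064,0.02,0.34],
    [-1,0.001,-0.064,0.06,0.34],
    [-1,0.001,-0.064,0.07,0.34]
  ]
}}

```text
time: 10.12
ee_pos: [578.7, 36.8, 259.1]
orientation: [-3.139, -0.001, 1.447]
ft_force: [0.2, -0.8, 1.3]
width: 0.001
```

Call:
{"op": "servo_tool", "data": {
  "motion": [
    [-1,0,0,0.05,0],
    [-1,0,0,0.1,0],
    [-1,0,0,0.15,0],
    [-1,0,0,0.18,0],
    [-1,0,0,0.18,0]
  ]
}}

```text
time: 10.75
ee_pos: [579.5, 36.0, 79.8]
orientation: [-3.139, 0.001, 1.446]
ft_force: [0.4, -0.4, 0.2]
width: -0.003
```

Call:
{"op": "servo_tool", "data": {
  "motion": [
    [-1,0,0.006,0,0.02],
    [-1,0,0.011,0,0.04],
    [-1,0,0.014,0,0.06],
    [-1,0.0005,0.016,0,0.065],
    [-1,0.0005,0.0165,0,0.065]
  ]
}}

```text
time: 11.38
ee_pos: [596.9, 34.6, 80.8]
orientation: [3.142, -0.0, 1.381]
ft_force: [-0.5, -0.1, -0.0]
width: 0.003
```

```bash
python3 look.py w9; python3 sl.py s7;python3 m.py s7 318 345 226 245 170
```

```text
11.375 [596.9  34.6  80.8] [ 3.142 -0.     1.381] [-0.55 -0.09 -0.03]
tip [[590.   26.5  43.3]
 [589.8  25.9  43.3]]
33.6 [319.9 229.8] [532.8  12.8] 89.4 120.76
6.6 [326.1 226.4] [553.1  20.3] 88.1 106.78
97.3 [339.1 236.4] [568.6 -28.6] 36.7 105.63
3.4 [326.5 232.3] [544.9  -2.5] 70.1 118.62
2.7 [324.6 234.7] [536.7  -9.8] 68.5 127.62
3.0 [322.4 236.8] [528.2 -15.5] 69.9 136.03
```

Call:
{"op": "servo_tool", "data": {
  "motion": [
    [-1,0,-0.004,0,0],
    [-1,0,-0.008,-0.01,0],
    [-1,0,-0.008,-0.06,0],
    [-1,0,-0.008,-0.12,0],
    [-1,0,-0.008,-0.18,0]
  ]
}}

```text
time: 12.1
ee_pos: [588.4, 35.8, 263.2]
orientation: [3.142, -0.0, 1.38]
ft_force: [0.8, 0.6, 0.0]
width: -0.002
```

Call:
{"op": "servo_tool", "data": {
  "motion": [
    [-1,-0.02,-0.03,-0.04,0.05],
    [-1,-0.05,-0.075,-0.06,0.12],
    [-1,-0.079,-0.121,-0.07,0.19],
    [-1,-0.079,-0.121,-0.07,0.19],
    [-1,-0.079,-0.121,-0.07,0.19]
  ]
}}

```text
time: 12.72
ee_pos: [454.1, -20.4, 332.5]
orientation: [-3.141, -0.011, 1.19]
ft_force: [-0.3, 0.5, 0.0]
width: 0.002
```

```bash
python3 look.py w10; python3 sl.py s8; python3 -c "
from h import *
z=np.load('w10.npz'); print(-z['R'].T@z['t'])"
```

```text
12.725 [454.1 -20.4 332.5] [-3.141 -0.011  1.19 ] [-0.33  0.51  0.01]
tip [[454.4  -8.6 355.1]
 [454.3  -9.  355.2]]
[481.85157158  51.46379448 493.70274032]
```

View pics/w10.png

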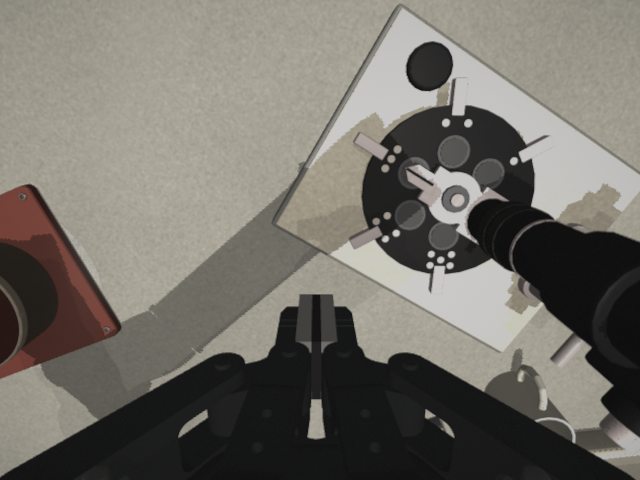

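Three dots at about (391,159), with the pointer tip at (409,169) and hub at (456,200), so they are close to aligned. Measuring.

```bash
python3 - <<'E'
from m import *
import cv2
c,d=dots('w10',380,550,110,275,165)
A=lambda d:np.degrees(np.arctan2(d[1],d[0]))%360
for a,p in d:
    if 8<a<45: print(round(a,1),np.round(p,1),ray(c,p,116)[:2].round(1))
a=cv2.imread('pics/w10.png')[120:240,350:530]; cv2.imwrite('pics/w10c.png',cv2.resize(a,(792,528),interpolation=cv2.INTER_CUBIC))
E
python3 m.py s8 318 345 226 245 170
```

```text
40.6 [445.4 122.3] [593.5   3.3]
41.1 [467.8 122.7] [612.9  -4.9]
37.0 [513.4 160.6] [644.6 -55.3]
15.0 [486.2 190. ] [613.1 -73.5]
31.0 [395.7 232.8] [516.3 -82.1]
25.4 [385.1 238.7] [504.2 -84.1]
29.0 [430.8 253.7] [ 542.9 -117.2]
29.5 [450.9 254. ] [ 562.3 -125.3]
29.5 [440.2 259.5] [ 550.2 -127.1]
28.6 [429.5 264.8] [ 538.1 -128.6]
28.4 [449.5 265.1] [ 557.5 -136.8]
9.1 [325.3 226.9] [550.2  18.8] 87.5 108.89
3.4 [343.6 226.5] [595.2   4.3] 70.4 76.27
1.9 [319.1 229.3] [531.4  15.2] 92.1 120.72
22.8 [340.9 233.2] [577.9 -18.4] 45.6 90.7
1.4 [331.4 233.6] [554.5 -11.5] 57.7 114.62
1.0 [336.2 235.5] [563.  -22.7] 44.1 110.5
23.2 [342.3 240.9] [569.2 -47.6] 18.8 119.51
```

View pics/w10c.png

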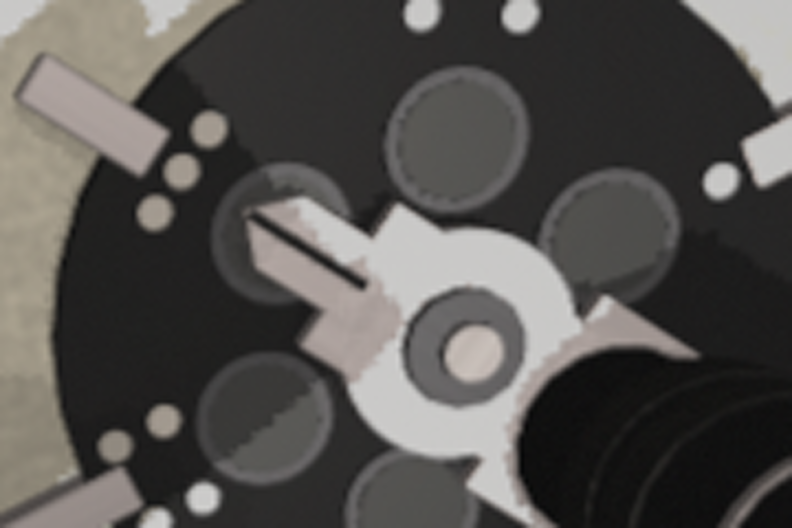

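Run:
```python
from h import *
z=np.load('w10.npz'); c=(z['K'],z['R'],z['t'])
S=lambda u,v,h:ray(c,(350+(u+.5)/4.4-.5,120+(v+.5)/4.4-.5),h)[:2]
A=lambda d:np.degrees(np.arctan2(d[1],d[0]))%360
o=np.array([576.7,-63.95])
d=[S(209,129,116),S(181,171,116),S(155,213,116)]
print('dots',np.round(d,1),A(d[1]-o),'row normal',A(d[0]-d[2])+90)
for t in [(249,212),(252,216)]: t=S(*t,134); print('tip',t,np.hypot(*(t-o)),A(t-o))
print('groove',A(S(252,215,134)-S(364,287,134)),'hub top',S(474,353,143))
# base edges by hand: pointer-side edge (275,222)-(400,6)
P=cloud(c,z['D']); m=abs(P[...,2]-45)<3
pts=[]
for v in range(20,210,3):
    u=np.nonzero(m[v,:600])[0]
    if len(u): pts.append(ray(c,(u[0],v),45)[:2])
l=cv2.fitLine(np.array(pts,np.float32),cv2.DIST_HUBER,0,.01,.01).ravel(); print('edge',A(l[:2])%180+90, abs(np.array([-l[1],l[0]])@(o-l[2:])))
pts=[]
for u in range(290,490,3):
    v=np.nonzero(m[:,u])[0]; v=v[v<360]
    if len(v): pts.append(ray(c,(u,v[-1]),45)[:2])
l=cv2.fitLine(np.array(pts,np.float32),cv2.DIST_HUBER,0,.01,.01).ravel(); print('side edge',A(l[:2])%180, abs(np.array([-l[1],l[0]])@(o-l[2:])))
```

```text
dots [[543.8  -3.1]
 [535.3  -9.3]
 [527.1 -15.9]] 127.18009122274097 row normal 127.3805286175571
tip [543.29668158 -19.80382502] 55.359429606271526 127.11306614333589
tip [543.62617681 -20.83340623] 54.34076222382724 127.4910471235419
groove 126.78412300274631 hub top [576.60500161 -63.58465168]
edge 127.318275 129.77452300584693
side edge 127.30356 133.82475512126624
```

Label at 127.2–127.4°; pointer tip, groove and base edges at 126.8–127.5°, so they are aligned. Now the button: checking its position and the clearances around it.

Run:
```python
from h import *
print(env.observe()['q'].round(2))
for n in ('scene','side'):
    z=np.load(n+'0.npz'); c=(z['K'],z['R'],z['t']);P=cloud(c,z['D'])
    for x0 in range(380,640,20):
        m=(P[...,0]>x0)&(P[...,0]<x0+20)&(P[...,1]>380)&(P[...,1]<700)&(P[...,2]>80); q=P[m]
        if len(q)>3: print(n,x0,q[:,1].min().round(),q[q[:,1].argmin()].round(),q[:,2].max().round())
```

```text
[-1.27 -0.35  0.96  1.75  0.28  1.6  -0.71]
scene 380 487.0 [381. 487. 238.] 244.0
scene 400 552.0 [403. 552. 104.] 114.0
scene 420 552.0 [435. 552. 103.] 141.0
scene 440 526.0 [460. 526. 154.] 165.0
scene 460 523.0 [478. 523. 116.] 167.0
scene 480 523.0 [481. 523. 161.] 166.0
scene 500 523.0 [503. 523. 153.] 208.0
scene 520 525.0 [526. 525. 153.] 206.0
scene 540 525.0 [549. 525. 143.] 209.0
scene 560 524.0 [566. 524. 106.] 208.0
scene 580 524.0 [583. 524.  86.] 206.0
scene 600 525.0 [604. 525.  93.] 206.0
scene 620 524.0 [640. 524. 119.] 206.0
side 380 486.0 [385. 486. 239.] 243.0
side 400 548.0 [401. 548. 100.] 115.0
side 420 549.0 [437. 549. 111.] 139.0
side 440 521.0 [457. 521.  83.] 166.0
side 460 519.0 [461. 519. 104.] 167.0
side 480 516.0 [484. 516. 134.] 167.0
side 500 518.0 [511. 518. 149.] 205.0
side 520 517.0 [524. 517. 143.] 209.0
side 540 520.0 [560. 520. 103.] 209.0
side 560 518.0 [577. 518. 137.] 209.0
side 580 516.0 [589. 516. 107.] 208.0
side 600 518.0 [606. 518. 113.] 208.0
side 620 516.0 [630. 516. 156.] 205.0
```

Call:
{"op": "servo_tool", "data": {
  "motion": [
    [-1,0.037,-0.008,0,0.07],
    [-1,0.074,-0.015,0,0.14],
    [-1,0.11,-0.023,0,0.2],
    [-1,0.147,-0.03,0,0.27],
    [-1,0.184,-0.038,0,0.33]
  ]
}}

```text
time: 13.45
ee_pos: [488.9, 167.7, 329.5]
orientation: [3.139, 0.004, 0.858]
ft_force: [1.1, -0.1, -0.2]
width: 0.005
```

Call:
{"op": "servo_tool", "data": {
  "motion": [
    [-1,0.04,-0.024,0,0.08],
    [-1,0.08,-0.048,0,0.16],
    [-1,0.12,-0.072,0,0.24],
    [-1,0.162,-0.096,0,0.33],
    [-1,0.162,-0.096,0,0.33]
  ]
}}

```text
time: 14.08
ee_pos: [520.2, 356.9, 326.6]
orientation: [3.136, 0.005, 0.536]
ft_force: [1.3, -1.1, -0.3]
width: -0.001
```

Call:
{"op": "servo_tool", "data": {
  "motion": [
    [-1,0,0,0.03,0],
    [-1,0,0,0.06,0],
    [-1,0,0,0.06,0],
    [-1,0,0,0.06,0],
    [-1,0,0,0.06,0]
  ]
}}

```text
time: 14.7
ee_pos: [521.7, 351.8, 271.9]
orientation: [3.141, -0.002, 0.531]
ft_force: [1.0, 0.1, 0.5]
width: -0.002
```

```bash
python3 look.py w11; python3 -c "
from h import *
print(env.observe()['q'].round(2))"
```

```text
14.7 [521.7 351.8 271.9] [ 3.141e+00 -2.000e-03  5.310e-01] [0.95 0.15 0.52]
tip [[528.5 360.4 293.4]
 [528.7 360.4 294.6]]
[-1.35  0.36  0.92  1.46 -0.28  1.46 -1.47]
```

View pics/w11.png

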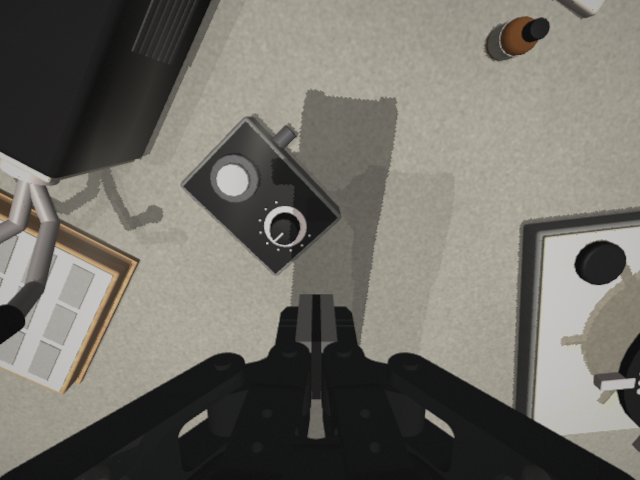

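The button is clear at about (233,180).

Run:
```python
from h import *
z=np.load('w11.npz'); c=(z['K'],z['R'],z['t']); im=z['im']; g=im[140:220,195:275].min(-1)
n,l,s,ce=cv2.connectedComponentsWithStats((g>165).astype(np.uint8))
P=cloud(c,z['D'])
for i in range(1,n):
    if s[i,4]>100:
        p=ce[i]+[195,140]; w=ray(c,p,66); k=P[140:220,195:275][l==i]; print(s[i],p,w,np.median(k,0))
        d=w[:2]-[521.7,351.8]; y=.531; print('tool',d@[np.cos(y),np.sin(y)],d@[np.sin(y),-np.cos(y)])
```

```text
[ 21  25  32  31 753] [231.76361222 179.86719788] [497.44717799 431.04886432  66.        ] [497.22460818 431.17175002  65.03171946]
tool 19.218064362830606 -80.61791285462688
```

Call:
{"op": "servo_tool", "data": {
  "motion": [
    [-1,0.01,-0.04,0,0],
    [-1,0.019,-0.079,0,0],
    [-1,0.019,-0.079,0.05,0],
    [-1,0.019,-0.079,0.1,0],
    [-1,0.019,-0.079,0.13,0]
  ]
}}

```text
time: 15.38
ee_pos: [496.7, 429.3, 138.9]
orientation: [3.141, 0.001, 0.531]
ft_force: [0.1, -0.3, -0.6]
width: 0.0
```

Call:
{"op": "servo_tool", "data": {
  "motion": [
    [-1,0,0,0.03,0],
    [-1,0,0,0.06,0],
    [-1,0,0,0.075,0],
    [-1,0,0,0.075,0],
    [-1,0,0,0.075,0]
  ]
}}

```text
time: 16.0
ee_pos: [498.1, 429.9, 67.1]
orientation: [-3.141, -0.002, 0.531]
ft_force: [0.1, -1.0, -0.2]
width: -0.0
```

```bash
python3 look.py w12
python3 - <<'E'
from h import *
c=cal('side'); im,D=env.grab_frame('side'); cv2.imwrite('pics/s9.png',cv2.resize(im[120:220,210:330,::-1],(720,600),interpolation=cv2.INTER_CUBIC))
E
```

```text
16.0 [498.1 429.9  67.1] [-3.141e+00 -2.000e-03  5.310e-01] [ 0.09 -0.99 -0.25]
tip [[501.3 436.8  65.9]
 [500.6 436.5  65.2]]
```

View pics/w12.png

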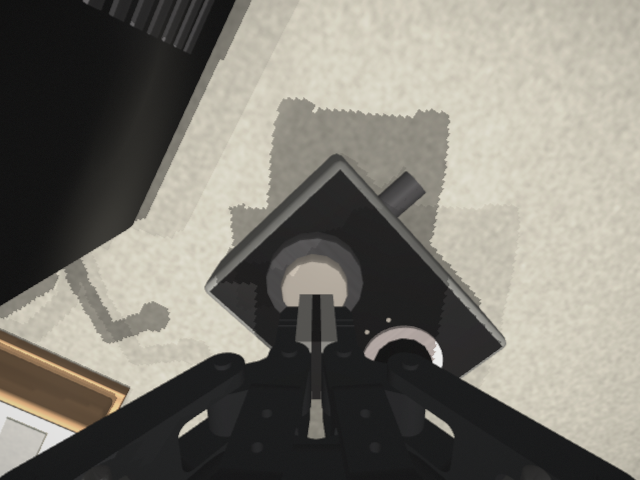

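View pics/s9.png

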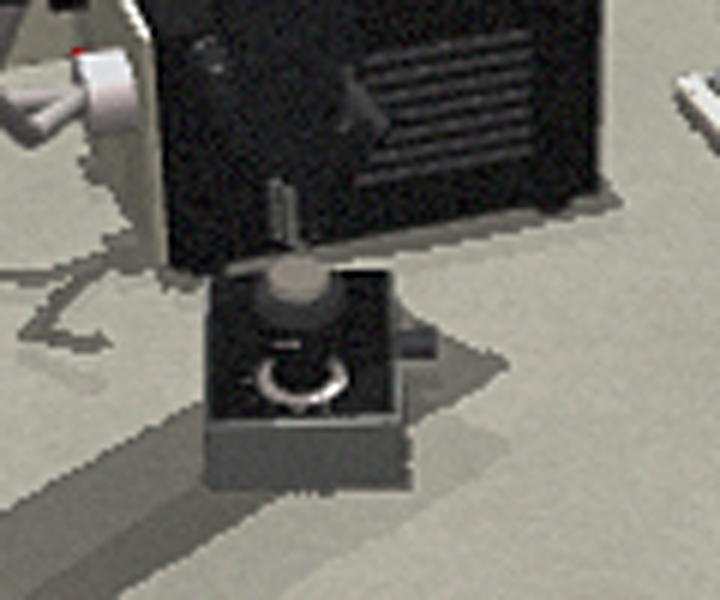

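The finger is over the button, so I'm pressing in small steps.

Call:
{"op": "servo_tool", "data": {
  "motion": [
    [-1,0,0,0.01,0],
    [-1,0,0,0.018,0],
    [-1,0,0,0.021,0],
    [-1,0,0,0.023,0],
    [-1,0,0,0.025,0]
  ]
}}

```text
time: 16.73
ee_pos: [497.2, 429.5, 42.1]
orientation: [-3.141, 0.001, 0.531]
ft_force: [-10.9, -6.1, 27.0]
width: -0.003
```

```bash
python3 look.py w13
python3 - <<'E'
from h import *
c=cal('side'); im,D=env.grab_frame('side'); cv2.imwrite('pics/s10.png',cv2.resize(im[120:220,210:330,::-1],(720,600),interpolation=cv2.INTER_CUBIC))
print(env.observe()['ft_force'])
E
```

```text
16.725 [497.2 429.5  42.1] [-3.141e+00  1.000e-03  5.310e-01] [-10.86  -6.11  27.01]
tip [[507.4 440.1  58.8]
 [507.6 440.2  60.1]]
[-7.90216885 -5.49183637 16.49700183]
```

View pics/s10.png

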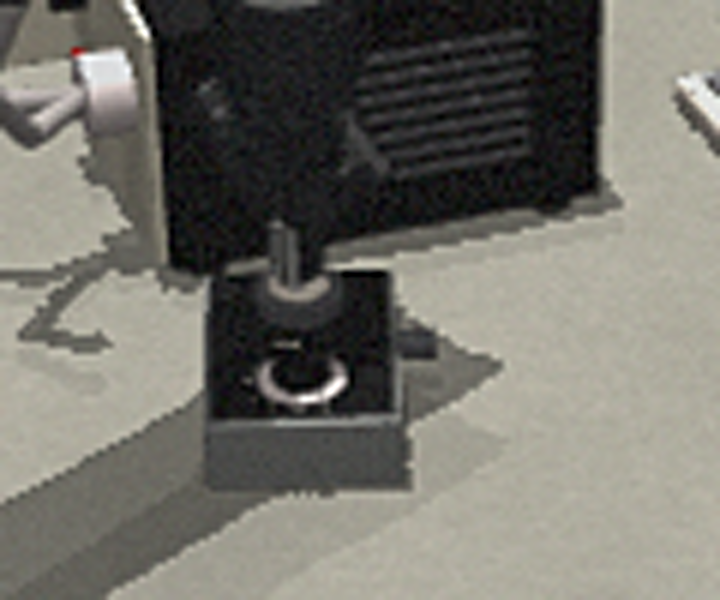

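View pics/w13.png

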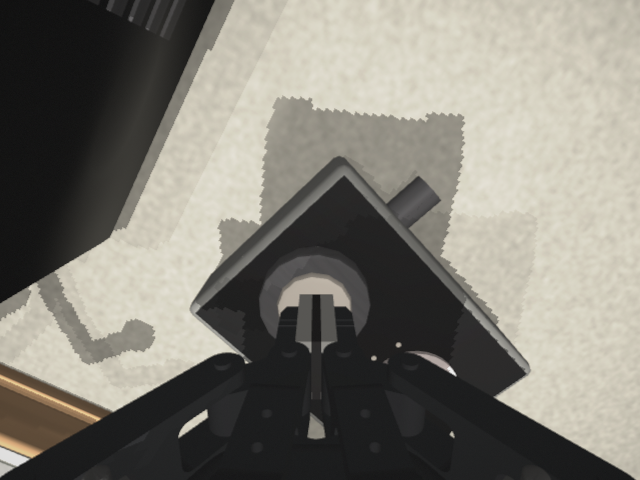

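Run:
```python
from h import *
for n,r in(('w12',(265,290)),('w13',(280,292))):
    z=np.load(n+'.npz'); c=(z['K'],z['R'],z['t']);P=cloud(c,z['D'])
    k=P[r[0]:r[1],300:335].reshape(-1,3); print(n,np.percentile(k[:,2],[10,50,90]).round(2))
s=env.observe();print(s['ft_force'],s['ee_pos'])
```

```text
w12 [64.35 65.19 65.93]
w13 [58.9  59.82 60.62]
[-7.90216885 -5.49183637 16.49700183] [497.15429938 429.47150238  42.34014658]
```

The button top went from 65.2 to 59.8 mm, a drop of about 5 mm, and 16–27 N is far above the 4 N needed, so it is at its stop. Releasing and retreating.

Call:
{"op": "servo_tool", "data": {
  "motion": [
    [-1,0,0,-0.005,0],
    [-1,0,0,-0.015,0],
    [-1,0,0,-0.06,0],
    [-1,0,0,-0.12,0],
    [-1,0,0,-0.18,0]
  ]
}}

```text
time: 17.45
ee_pos: [497.4, 429.1, 222.8]
orientation: [3.141, -0.0, 0.53]
ft_force: [0.5, 1.8, 1.0]
width: 0.003
```

Call:
{"op": "servo_tool", "data": {
  "motion": [
    [-1,0,0.04,-0.05,0],
    [-1,0,0.08,-0.05,0],
    [-1,0,0.08,-0.05,0],
    [-1,0,0.08,-0.05,0],
    [-1,0,0.08,-0.05,0]
  ]
}}

```text
time: 18.08
ee_pos: [537.1, 361.7, 270.2]
orientation: [-3.142, 0.001, 0.533]
ft_force: [0.1, -0.3, 0.2]
width: -0.001
```

```bash
python3 look.py w14; python3 sl.py s11;python3 m.py s11 320 330 226 240 170
python3 - <<'E'
from h import *
z=np.load('w14.npz'); c=(z['K'],z['R'],z['t']); g=z['im'][100:260,150:300].min(-1); P=cloud(c,z['D'])[100:260,150:300]
n,l,s,ce=cv2.connectedComponentsWithStats((g>165).astype(np.uint8))
for i in range(1,n):
    if s[i,4]>100: print(s[i],np.median(P[l==i],0))
E
```

```text
18.075 [537.1 361.7 270.2] [-3.142e+00  1.000e-03  5.330e-01] [ 0.14 -0.31  0.18]
tip [[544.4 370.6 292.9]
 [544.4 370.5 293.6]]
9.0 [325.4 226.9] [550.3  18.7] 87.4 108.84
8.0 [320.9 232.9] [5.304e+02 3.000e-01] 80.3 126.8
3.4 [326.6 232.3] [545.   -2.4] 70.1 118.57
2.8 [324.7 234.7] [536.8  -9.8] 68.4 127.57
3.1 [322.4 236.8] [528.2 -15.5] 69.9 136.01
[ 68  83  32  31 734] [497.4560906  431.09205718  65.07815267]
[115 123  26  36 252] [478.49718589 378.91963229  47.27300054]
```

View pics/s11f.png

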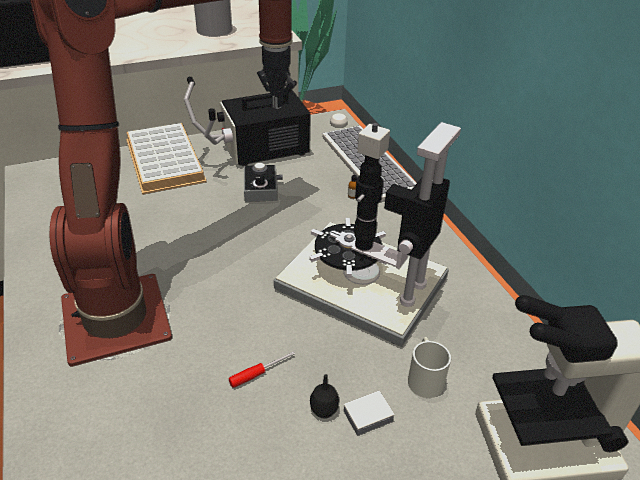

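View pics/s11.png

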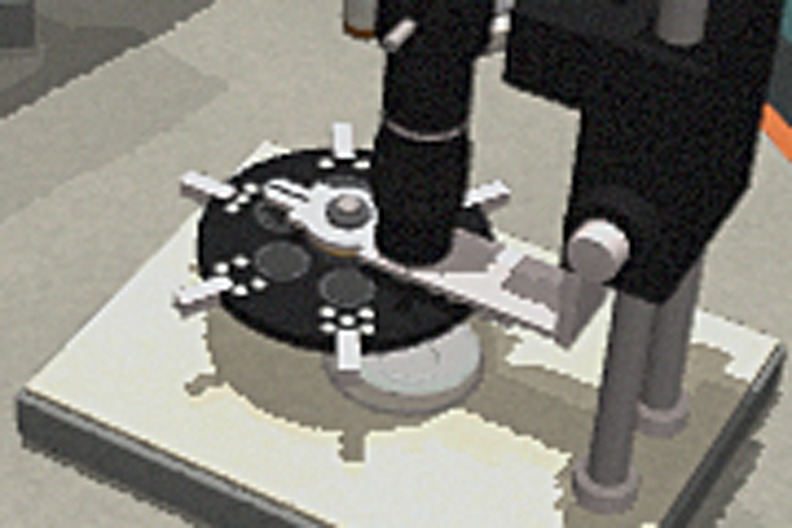

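The button is back up at 65.1 mm. The three-dot label is still in line with the pointer and has not moved. All the bystanders are where they were, and the arm is clear, so I'm handing in.

```bash
python3 -c "
from workcell import env
print(env.sign_off())"
```

```text
the job is handed in; nothing more can be done
None
```

I turned the turret about 96° clockwise by pushing the two-dot tab with the shut fingers, which brought the three-dot label opposite the pointer. Only after that did I press the lamp button and let it come up. I handed in at about 18 s with the arm clear of everything.

**Turret:** the last close view put the label at 127.2–127.4°, and the pointer tip, its groove and the base edges at 126.8–127.5°. The side view after the button press showed the label unmoved. Earlier single-view estimates of the pointer direction had scattered from 125.9° to 129°, so I confirmed it from a camera position almost in line with the pointer.

**Button:** its top went from 65.2 to 59.8 mm while pressed, and read 65.1 mm again after release. The wrist force reached about 27 N upward plus 12 N sideways, against the 4 N needed, so it was at its stop. That is firmer than necessary, but it came from the fingertip only and stayed under the limits.

**Bystanders:** in the last side picture, everything in view stood where it had started.

**Disagreements with the given data:**
- **Fingertips:** the wrist and side cameras put them about 21 mm behind the reported TCP, not 14 mm ahead, and I worked from the cameras.
- **Base edge:** the pointer-side edge measured about 130 mm from the axis instead of 135 mm. I left this unresolved, because only the edge's direction mattered.

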